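# Turn a lid-down gift box over in the turnover stand

### The job

The red tea gift box is lying lid-down: its red lid is underneath and its brown base sits in it, bottom up. Slide lid and base together, as they lie, into the open side of the cradle of the turnover stand, then swing the cradle's black handle up and over through the full half turn, so that the box ends in the cradle with the red lid on top and still closed. Leave the blue box, the yellow box and the green caddy where they are.

Things in the scene. Friction and masses are not known exactly. Their poses are not given: they have to be found in the camera images.
- red_lid: Red lid with gold trim, an open tray 56 (own x) by 150 (own y) by 32 mm (own z) outside, walls and closed face 3 mm thick. Origin at the centre of the closed face's outside; own z points out of the mouth. At the start it lies on the table mouth up, holding the base. Grip it across the 56 mm at mid-length, about 23 mm above its underside. Lid and base together weigh 0.23 to 0.37 kg.
- red_base: Brown filled base of the red box, a block 47 (own x) by 141 (own y) by 38 mm (own z) with a 56 by 150 mm plinth, 8.5 mm thick, at its +z end. It sits loosely in the red lid, 1.5 mm play all round, plinth over the lid's rim: the closed box is 56 by 150 by 41 mm. Origin at the centre of the face that lies on the lid's inside; own z is up at the start, like the lid's.
- turner: Turnover stand, fixed: grey base plate 170 (x) by 250 (y) by 10 mm, dark posts 102 mm tall at own y = +-106 mm, 12 mm thick. Origin at the centre of its underside on the table; own x points away from the robot (within 12 degrees), z up. An aluminium cradle turns between the posts on an axle along own y, 88 mm above the table, over the origin; it is open at -x and closed at +x as it starts.
- pocket (a point): Centre of the cradle's pocket, on the axle, 88 mm above the table. Stand axes, from here, at the start: floor 25 mm below, roof 25 mm above (plates 6 mm thick), front edges at x -32, inner back at x +32, end walls inside at y +-90 mm. Floor, roof and back span only |y| 42 to 90; between, it is open for fingers, in from the front and out upwards, save a tie bar level with the floor, |x| under 15.
- cradle (a joint): Turn of the cradle about its axle, rad: 0 as it starts (stop), pi turned fully over (stop). Growing values carry the open front and the handle up, over and down to the stand's +x side while the closed back passes underneath and keeps the box in. It stays where it is left; about 2 to 4 N at the handle turn it.
- handle (a point): Middle of the black handle, a freely spinning round sleeve 16 mm thick, 56 mm long, along the stand's y, on a crank 60 mm from the axle at the stand's y = -155 mm. It is at the stand's x = -60 mm at the start, x = +60 mm after the half turn, 88 mm above the table both times and 148 mm at the top. Pinch it from above across the stand's x, tool pointing down all the way.
- blue_box: Bystander: closed box of the same size with a blue lid on top, 56 by 150 by 41 mm, origin at the centre of its underside.
- yellow_box: Bystander: closed box of the same size with a yellow lid underneath, 56 by 150 by 41 mm, origin at the centre of its underside.
- caddy: Bystander: round dark green caddy, 66 mm across, 78 mm tall, origin at the centre of its underside.
Things that resemble listed ones, but are neither listed nor needed, are in the scene too. What is shaped like the red_lid but pink is not meant.

How it is judged:
By the outcome, as a careful person would: the job done as asked, in the order asked, and still so for the second after the job is handed in, with the robot touching nothing.
It also fails if it takes over 58 s, if anything falls off the work surface, if the arm or the gripper's body presses on something with over 40 N, if the wrist force passes 120 N, or if a joint passes its speed limit or range.

### The arm

A 6-joint arm with a two-finger parallel gripper is mounted at the origin on the work surface. World frame = base frame: x ahead of the robot, y to its left, z up, the work surface at z = 0. Lengths are in m, angles in rad, forces in N, time in s.
With the tool pointing down it reaches from about 0.35 to 0.85 m from the base axis. Payload 8.1 kg.
Tool frame: the origin (TCP) lies midway between the tips of the shut fingers; the grasp point (between the pads) lies 19 mm behind it; z points along the fingers, y is the direction in which the jaws open and shut (so a half turn about z gives the same grasp; the last joint's range is limited). The gripper opens to 93 mm and grips with 3 to 60 N. Pads are 15 mm wide; open, the fingers measure 128 mm over their backs; the gripper's body (75 mm by 188 mm) begins 65 mm behind the grasp point.
Start: joints at [-1.366, 0.13, 1.488, -0, 1.523, -0.085], TCP at [0.171, -0.575, 0.219] pointing down, gripper open.
Joint ranges: [-2.96, 2.96], [-0.89, 2.26], [0.02, 2.5], [-1.34, 4.48], [0, 2.73], [-2.66, 2.66]. Speed limits (rad/s): [2.39, 2.39, 2.79, 3.14, 3.14, 3.14].

### API

Orientations are given as a rotation vector (axis times angle).
In Python, from plant import robot gives the robot as it stands.
- The arm moves only by the tool drive_tool, never from a script. Its argument "increments" is a list of rows, each a list of 7 numbers: the closure, from 0 (fully open) to 1 (shut), then the shift along the world's x, y, z in units of 25 mm (1.0 is 25 mm), then the turn, a rotation vector about the world's x, y, z in rad. In form: [[gripper, dx, dy, dz, rx, ry, rz], ...]. A call has 1 to 20 rows; each row is the pose to reach, as a shift and turn from the pose commanded when the call began; what a row does not reach only later rows make up. A row lasts 1/12 s, in which the tool goes at most 41.7 mm and 7.16 degrees, less where a joint would pass 70% of its speed; a pose out of reach is approached as far as the arm can. A call with a gripper value outside its range is refused whole. The fingers move at their own pace and stop on an object; "squeeze" is the grip in N (left out, the last holds). Time passes only in rows, so rows that repeat a pose let the fingers close. It gives the time, the measured TCP pose, the force and the opening at its end, in the units of the state.
- robot.read_state(): the state, without advancing time (a new reading comes with each control period).
- robot.read_camera(name): name is "side" or "top"; returns a dict with "image" (384x512x3 uint8, red, green, blue), "fx", "fy", "cx", "cy" (pixels), "T" (4x4, takes a point from camera to world coordinates). Camera axes: x right, y down, z forward; pixel columns grow to the right and rows downward; lengths in m; the calibration is good to about 2 mm. A picture is of the moment at which its call begins. There is no depth.
- robot.close_job(): hands the job in, once; it reports no verdict.
The state is a dict: "t": time; "q": joint angles; "dq": joint speeds; "joint_torque": joint torques, N m; "tool_pos": TCP position; "orientation": TCP orientation; "force": force on the tool from outside, world axes, zero at the start; "wrist_torque": the same for the moment, N m; "opening": finger opening in m.
Only numpy, scipy, OpenCV 4.12 (cv2) and the standard library are available. Lean on these libraries where they do the work, as an engineer would, in place of code of your own. Each camera call takes 0.05 s, during which the arm holds its last target.

## Working session

There is one attempt and no reset: what is moved stays moved. The work goes in short steps, Python scripts to look and compute and a tool call to move; the robot and the scene stay as the last step left them, time stands still between calls to the robot, and variables do not carry over. Pictures are saved under pics/ and viewed, and the job is handed in when it is done.

Besides the shell and the picture viewer there is one more tool, called after "Request:" as name(argument=value, ...) on one line, values as JSON. drive_tool: Moves the arm, as the interface text tells. Its arguments: {"type":"object","properties":{"increments":{"type":"array"},"squeeze":{"type":"number"}},"required":["increments"]}

```bash
ls; mkdir -p pics
cat > h.py <<'E'
import numpy as np, cv2
from plant import robot
def snap(n,fn):
    c=robot.read_camera(n); cv2.imwrite(fn,c["image"][:,:,::-1]); np.savez(fn.replace('.png','.npz'),**c); return c
def ray(c,u,v):
    T=np.array(c["T"]);d=T[:3,:3]@np.array([(u-c["cx"])/c["fx"],(v-c["cy"])/c["fy"],1]);return T[:3,3],d
def atz(c,u,v,z):
    o,d=ray(c,u,v);return o+d*(z-o[2])/d[2]
def proj(c,p):
    T=np.array(c["T"]);q=T[:3,:3].T@(np.array(p)-T[:3,3]);return np.array([c["fx"]*q[0]/q[2]+c["cx"],c["fy"]*q[1]/q[2]+c["cy"]])
E
python3 - <<'E'
from h import *
for n in("side","top"):
    c=snap(n,f"pics/{n}0.png");print(n,c["fx"],c["cx"],c["cy"],np.round(c["T"],3).tolist())
s=robot.read_state();print(s)
E
```

```text
pics
side 481.38878069168214 259.7448271129977 186.51337340187771 [[-0.701, -0.407, 0.586, -0.222], [-0.713, 0.378, -0.59, 0.657], [0.019, -0.831, -0.555, 0.819], [0.0, 0.0, 0.0, 1.0]]
top 480.9079799964108 255.30704981085924 189.7177172413834 [[0.024, -0.997, 0.071, 0.415], [-1.0, -0.025, -0.013, -0.107], [0.015, -0.07, -0.997, 1.373], [0.0, 0.0, 0.0, 1.0]]
{'t': 0.1, 'q': array([-1.36639236e+00,  1.31091062e-01,  1.48917191e+00,  1.26453467e-05,
        1.52301577e+00, -8.53974280e-02]), 'dq': array([ 0.00022908,  0.00016056, -0.00298456,  0.0015826 , -0.00014082,
        0.000312  ]), 'joint_torque': array([ 1.03185997e-03, -5.61338675e+01, -4.93097734e+01,  7.71127339e-02,
        2.91865534e-02, -1.92278321e-05]), 'tool_pos': array([ 0.17137845, -0.57446   ,  0.21768828]), 'orientation': array([-3.10700348e+00, -4.53383573e-01,  1.37622565e-04]), 'force': array([-0.16216363, -0.73911986,  0.57799175]), 'wrist_torque': array([-0.02942621, -0.02904744,  0.03800479]), 'opening': 0.09295441827730563}
```

View pics/side0.png

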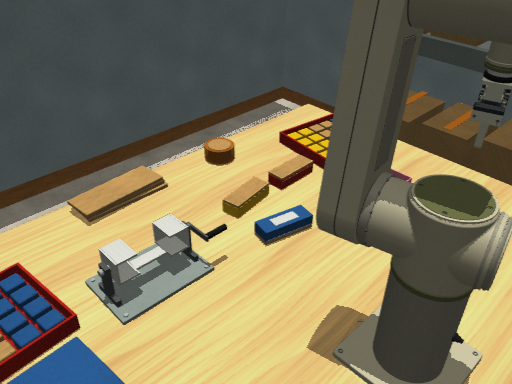

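View pics/top0.png

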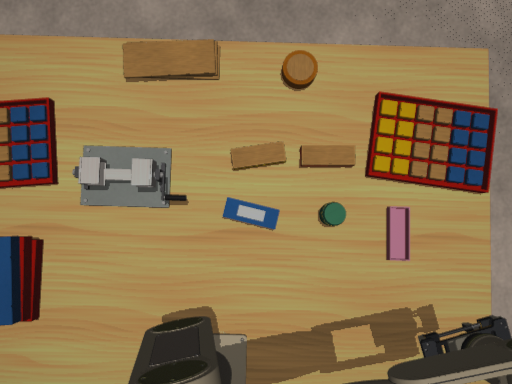

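Candidates for the red box are the two brown-topped boxes, at top (258,155) and (328,156), which are side (246,196) and (290,170). There is also a pink tray at top (398,233). In the side view the right one shows a red lid and the left one a yellow lid. I'll confirm in an enlarged crop.

Run:
```python
from h import *
a=cv2.imread("pics/side0.png");b=cv2.imread("pics/top0.png")
A=cv2.resize(a[140:250,210:330],None,fx=5,fy=5,interpolation=cv2.INTER_CUBIC)
cv2.imwrite("pics/cs.png",A)
B=cv2.resize(b[130:185,220:370],None,fx=5,fy=5,interpolation=cv2.INTER_CUBIC)
C=cv2.resize(b[135:220,65:215],None,fx=5,fy=5,interpolation=cv2.INTER_CUBIC)
cv2.imwrite("pics/ct.png",B);cv2.imwrite("pics/cc.png",C)
D=cv2.resize(a[205:325,80:235],None,fx=5,fy=5,interpolation=cv2.INTER_CUBIC)
cv2.imwrite("pics/cd.png",D)
```

```text
(no output)
```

View pics/cs.png

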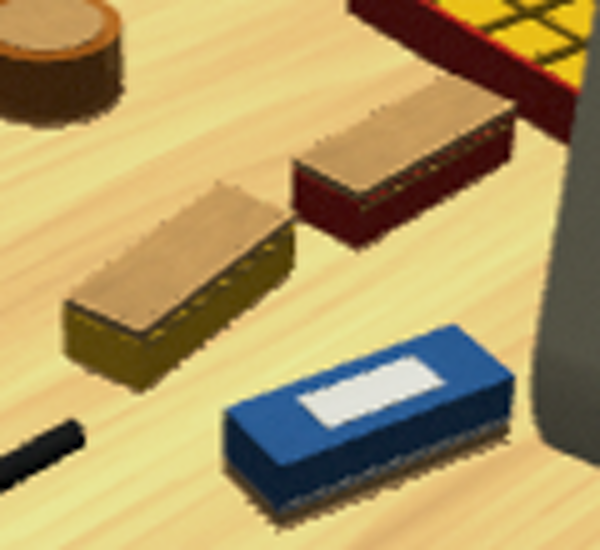

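View pics/ct.png

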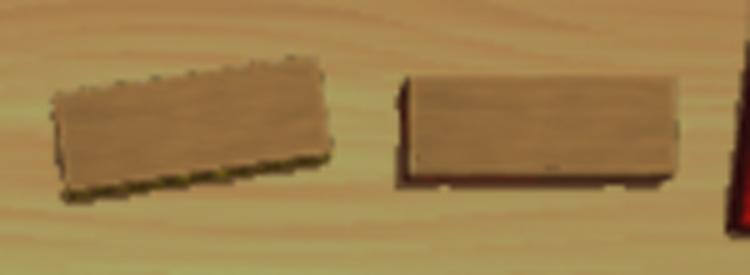

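View pics/cc.png

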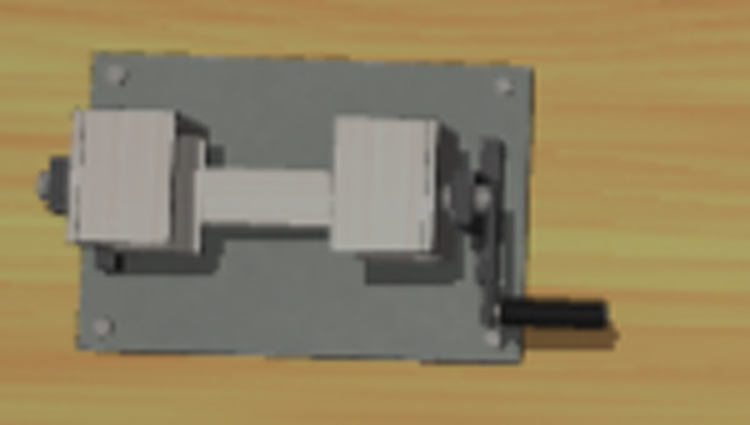

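View pics/cd.png

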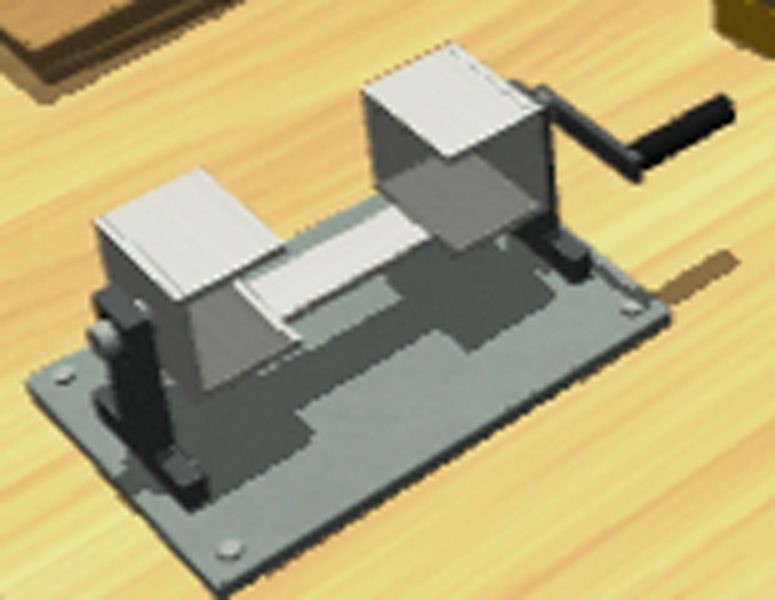

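Confirmed: the right box, side (290,170) and top (328,156), has the red lid underneath. The left one is yellow. Next I triangulate the box and the stand.

```bash
cat > m.py <<'E'
from h import *
from scipy.optimize import least_squares
ct=dict(np.load("pics/top0.npz"));cs=dict(np.load("pics/side0.npz"))
def px(o,l): return [((x+.5)/5-.5+o[0],(y+.5)/5-.5+o[1]) for x,y in l]
def tri(a,b):
    (o1,d1),(o2,d2)=ray(ct,*a),ray(cs,*b)
    A=np.stack([d1,-d2],1);s=np.linalg.lstsq(A,o2-o1,rcond=None)[0]
    p,q=o1+d1*s[0],o2+d2*s[1];return (p+q)/2,np.linalg.norm(p-q)
# red: order (+x,+y),(+x,-y),(-x,-y),(-x,+y) in image top: TL,TR,BR,BL
rt=px((220,130),[(410,78),(677,78),(675,177),(412,177)])
rs=px((210,140),[(295,160),(447,76),(515,105),(360,193)])
print("red");R=[tri(a,b) for a,b in zip(rt,rs)]
E
cat > m2.py <<'E'
from m import *
for p,e in R: print(np.round(p,4),round(e,4))
st=px((65,135),[(92,52),(521,362),(332,248),(172,243),(607,315),(503,313)])
ss=px((80,205),[(28,382),(668,318),(450,157),(285,247),(728,108),(640,165)])
mod=[(.085,.125,.01),(-.085,-.125,.01),(-.032,-.042,.119),(-.032,.042,.119),(-.06,-.183,.088),(-.06,-.127,.088)]
for a,b,m in zip(st,ss,mod):
    p,e=tri(a,b);print(m,np.round(p,4),round(e,4))
mt=mod+[(.085,-.125,.01),(-.085,.125,.01)];stt=st+px((65,135),[(532,67),(78,348)])
def T(x,m): c,s=np.cos(x[2]),np.sin(x[2]);return np.array([x[0]+c*m[0]-s*m[1],x[1]+s*m[0]+c*m[1],m[2]+x[3]])
f=lambda x:np.concatenate([proj(ct,T(x,m))-a for m,a in zip(mt,stt)]+[proj(cs,T(x,m))-a for m,a in zip(mod,ss)])
r=least_squares(f,[.4,.2,0,0],loss='soft_l1');print("stand",r.x);print(np.round(r.fun.reshape(-1,2),1).tolist())
h=.041
mb=[(.028,.075,h),(.028,-.075,h),(-.028,-.075,h),(-.028,.075,h)]
f=lambda x:np.concatenate([proj(ct,T(x,m))-a for m,a in zip(mb,rt)]+[proj(cs,T(x,m))-a for m,a in zip(mb,rs)])
r=least_squares(f,[.4,-.2,0,0],loss='soft_l1');print("red",r.x);print(np.round(r.fun.reshape(-1,2),1).tolist())
E
python3 m2.py
```

```text
red
[ 0.639  -0.2501  0.0398] 0.0035
[ 0.6446 -0.3992  0.0383] 0.0072
[ 0.5876 -0.3984  0.0417] 0.0056
[ 0.5839 -0.2512  0.0412] 0.0058
(0.085, 0.125, 0.01) [0.6274 0.3689 0.0084] 0.0006
(-0.085, -0.125, 0.01) [0.4587 0.1213 0.0036] 0.0053
(-0.032, -0.042, 0.119) [0.5112 0.2018 0.1186] 0.0026
(-0.032, 0.042, 0.119) [0.5125 0.2866 0.1155] 0.0043
(-0.06, -0.183, 0.088) [0.4816 0.0617 0.0878] 0.0033
(-0.06, -0.127, 0.088) [0.4813 0.1176 0.0841] 0.0027
stand [ 0.54300938  0.24431474 -0.0070503  -0.00279349]
[[0.1, -0.5], [-0.4, -0.2], [-0.4, -0.1], [-0.7, -0.1], [-0.3, -0.4], [-0.5, -0.7], [-0.0, -0.6], [-0.4, -0.1], [-0.0, 0.0], [1.9, -0.9], [0.5, 1.2], [1.3, 0.2], [0.7, 0.9], [0.3, -0.4]]
red [ 0.61320402 -0.3252143   0.02636975 -0.00077316]
[[-0.6, -0.6], [-0.6, -0.6], [0.2, -0.6], [-0.8, -0.5], [0.4, -0.0], [1.5, -0.3], [1.4, 0.2], [1.1, 0.5]]
```

Request:
drive_tool(increments=[[0, 0.5, 0.3, 0, 0, 0, 0.05], [0, 1.5, 0.8, -0.1, 0, 0, 0.12], [0, 2.5, 1.4, -0.3, 0, 0, 0.2], [0, 3.6, 2.0, -0.5, 0, 0, 0.28], [0, 4.8, 2.7, -0.7, 0, 0, 0.36], [0, 6.0, 3.4, -0.9, 0, 0, 0.45], [0, 7.2, 4.1, -1.2, 0, 0, 0.54], [0, 8.4, 4.8, -1.5, 0, 0, 0.63], [0, 9.6, 5.5, -1.8, 0, 0, 0.72], [0, 10.8, 6.2, -2.1, 0, 0, 0.81], [0, 12.0, 6.8, -2.4, 0, 0, 0.9], [0, 13.2, 7.5, -2.7, 0, 0, 0.99], [0, 14.4, 8.2, -3.0, 0, 0, 1.08], [0, 15.5, 8.8, -3.3, 0, 0, 1.16], [0, 16.4, 9.3, -3.5, 0, 0, 1.22], [0, 17.1, 9.7, -3.7, 0, 0, 1.27], [0, 17.5, 9.9, -3.8, 0, 0, 1.3], [0, 17.7, 10.0, -3.9, 0, 0, 1.307], [0, 17.7, 10.0, -3.9, 0, 0, 1.307]])

```text
t: 1.68
tool_pos: [0.614, -0.3244, 0.12]
orientation: [-2.191, -2.249, 0.001]
force: [0.1, -0.3, 1.1]
opening: 0.0926
```

Run:
```python
from h import *
c=snap("top","pics/top1.png");d=snap("side","pics/side1.png")
s=robot.read_state();print(s["t"],s["tool_pos"],s["orientation"],s["force"],s["q"])
a=cv2.imread("pics/side1.png")
cv2.imwrite("pics/c1.png",cv2.resize(a[100:220,200:360],None,fx=4,fy=4,interpolation=cv2.INTER_CUBIC))
```

```text
1.7833 [ 0.61317045 -0.32570975  0.12106938] [-2.19412252e+00 -2.24789132e+00  8.73341180e-04] [-0.25360664  0.2963295   0.11518922] [-5.61843823e-01  4.40438517e-01  1.29869661e+00 -4.69607736e-04
  1.40295002e+00 -5.85973274e-01]
```

View pics/c1.png

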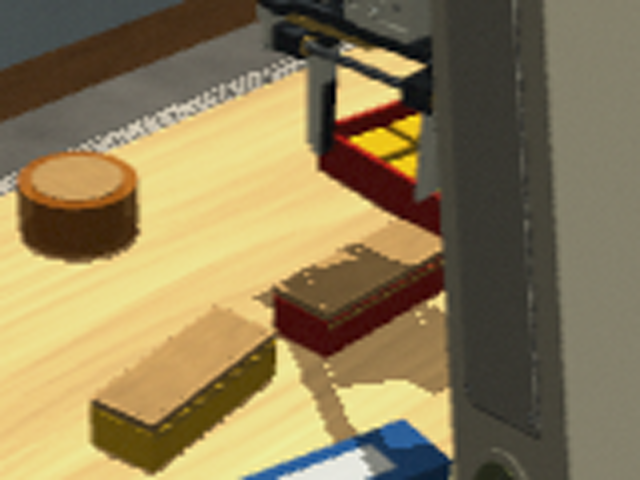

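View pics/top1.png

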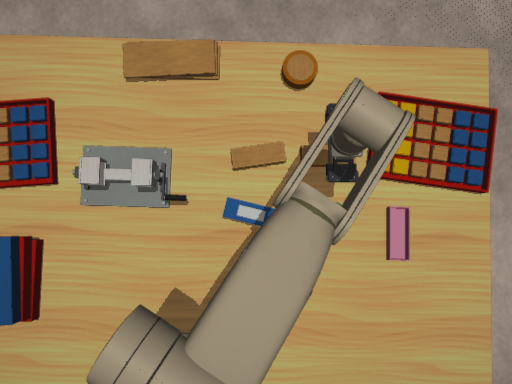

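The gripper straddles the red box, seen in side crop (350,290). Next: descend 115 mm and grip.

Request:
drive_tool(increments=[[0, 0, 0, -0.3, 0, 0, 0], [0, 0, 0, -0.8, 0, 0, 0], [0, 0, 0, -1.4, 0, 0, 0], [0, 0, 0, -2.0, 0, 0, 0], [0, 0, 0, -2.6, 0, 0, 0], [0, 0, 0, -3.2, 0, 0, 0], [0, 0, 0, -3.7, 0, 0, 0], [0, 0, 0, -4.1, 0, 0, 0], [0, 0, 0, -4.4, 0, 0, 0], [0, 0, 0, -4.6, 0, 0, 0], [0, 0, 0, -4.6, 0, 0, 0], [0.5, 0, 0, -4.6, 0, 0, 0], [1, 0, 0, -4.6, 0, 0, 0], [1, 0, 0, -4.6, 0, 0, 0], [1, 0, 0, -4.6, 0, 0, 0], [1, 0, 0, -4.6, 0, 0, 0], [1, 0, 0, -4.6, 0, 0, 0], [1, 0, 0, -4.6, 0, 0, 0], [1, 0, 0, -4.6, 0, 0, 0]], squeeze=30)

```text
t: 3.37
tool_pos: [0.6142, -0.3251, 0.0065]
orientation: [2.192, 2.25, 0.0]
force: [0.1, -0.1, 2.2]
opening: 0.0557
```

Request:
drive_tool(increments=[[1, 0, 0, 0.2, 0, 0, 0], [1, 0, 0, 0.5, 0, 0, 0], [1, 0, 0, 1.0, 0, 0, 0], [1, 0, 0, 1.6, 0, 0, 0], [1, 0, 0, 2.2, 0, 0, 0], [1, 0, 0, 2.8, 0, 0, 0], [1, 0, 0, 3.4, 0, 0, 0], [1, 0, 0, 4.0, 0, 0, 0], [1, 0, 0, 4.6, 0, 0, 0], [1, 0, 0, 5.2, 0, 0, 0], [1, 0, 0, 5.8, 0, 0, 0], [1, 0, 0, 6.4, 0, 0, 0], [1, 0, 0, 7.0, 0, 0, 0], [1, 0, 0, 7.4, 0, 0, 0], [1, 0, 0, 7.6, 0, 0, 0], [1, 0, 0, 7.6, 0, 0, 0], [1, 0, 0, 7.6, 0, 0, 0]])

```text
t: 4.78
tool_pos: [0.6139, -0.325, 0.1959]
orientation: [-2.192, -2.25, 0.0]
force: [-0.4, -0.8, -3.9]
opening: 0.0555
```

Run:
```python
from h import *
d=snap("side","pics/side2.png")
s=robot.read_state();print(s["t"],s["tool_pos"],s["orientation"],s["force"],s["opening"],s["wrist_torque"])
a=cv2.imread("pics/side2.png")
cv2.imwrite("pics/c2.png",cv2.resize(a[20:220,200:400],None,fx=3,fy=3,interpolation=cv2.INTER_CUBIC))
```

```text
4.8333 [ 0.61354662 -0.32472585  0.19501196] [-2.19131901e+00 -2.24899297e+00  5.16389531e-04] [ 0.50239684  0.05641459 -1.95668241] 0.05581088481424759 [-0.09247987 -0.07650811  0.0030507 ]
```

View pics/c2.png

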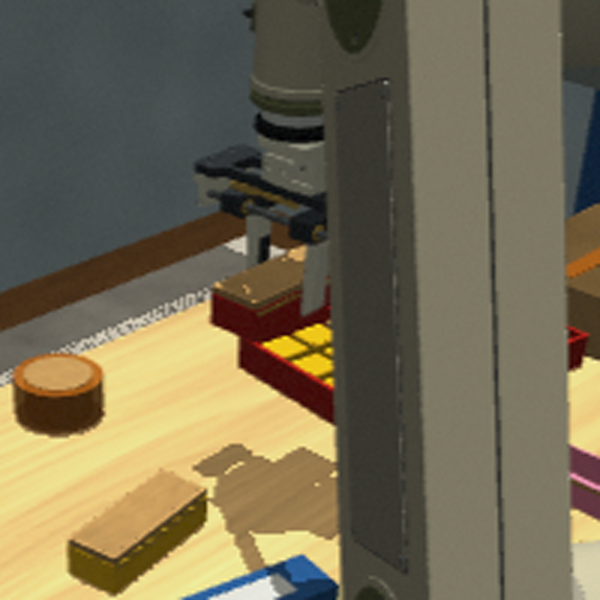

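The side crop shows the box, red lid under brown base, held level around (260,295). Next I carry it to the front of the stand.

Request:
drive_tool(increments=[[1, -0.1, 0.3, 0, 0, 0, 0], [1, -0.3, 0.9, 0, 0, 0, 0], [1, -0.6, 1.8, 0, 0, 0, 0], [1, -1.0, 2.9, 0, 0, 0, 0], [1, -1.4, 4.2, 0, 0, 0, -0.01], [1, -1.9, 5.6, 0, 0, 0, -0.01], [1, -2.4, 7.0, 0, 0, 0, -0.01], [1, -2.9, 8.5, 0, 0, 0, -0.01], [1, -3.4, 10.0, 0, 0, 0, -0.02], [1, -3.9, 11.5, 0, 0, 0, -0.02], [1, -4.4, 13.0, 0, 0, 0, -0.02], [1, -4.9, 14.5, 0, 0, 0, -0.02], [1, -5.4, 16.0, 0, 0, 0, -0.03], [1, -5.9, 17.5, 0, 0, 0, -0.03], [1, -6.4, 19.0, 0, 0, 0, -0.03], [1, -6.9, 20.4, 0, 0, 0, -0.03], [1, -7.3, 21.6, 0, 0, 0, -0.033], [1, -7.6, 22.4, 0, 0, 0, -0.033], [1, -7.7, 22.8, 0, 0, 0, -0.033], [1, -7.7, 22.8, 0, 0, 0, -0.033]])

```text
t: 6.5
tool_pos: [0.42, 0.2467, 0.1954]
orientation: [-2.225, -2.216, 0.001]
force: [-0.1, -1.1, -2.7]
opening: 0.0558
```

Run:
```python
from h import *
d=snap("side","pics/side3.png")
s=robot.read_state();print(s["t"],s["tool_pos"],s["orientation"],s["force"],s["opening"],s["wrist_torque"])
```

```text
6.55 [0.42067519 0.24538256 0.19545212] [-2.22663781e+00 -2.21606021e+00  1.79815888e-03] [ 0.77793985 -0.48129714 -2.70759521] 0.05574825891881024 [-0.07443883 -0.15845986 -0.01047217]
```

View pics/side3.png

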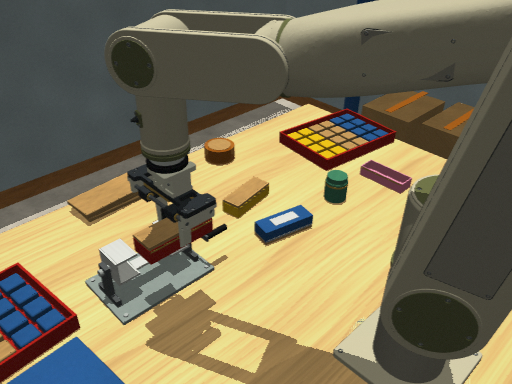

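Request:
drive_tool(increments=[[1, 0, 0, -0.2, 0, 0, 0], [1, 0, 0, -0.6, 0, 0, 0], [1, 0, 0, -1.1, 0, 0, 0], [1, 0, 0, -1.7, 0, 0, 0], [1, 0, 0, -2.3, 0, 0, 0], [1, 0, 0, -2.9, 0, 0, 0], [1, 0, 0, -3.5, 0, 0, 0], [1, 0, 0, -4.0, 0, 0, 0], [1, 0, 0, -4.4, 0, 0, 0], [1, 0, 0, -4.7, 0, 0, 0], [1, 0, 0, -4.85, 0, 0, 0], [1, 0, 0, -4.9, 0, 0, 0], [1, 0, 0, -4.9, 0, 0, 0]])

```text
t: 7.63
tool_pos: [0.4216, 0.2449, 0.0736]
orientation: [-2.229, -2.213, 0.0]
force: [0.5, 0.2, -1.5]
opening: 0.0558
```

Run:
```python
from h import *
d=snap("side","pics/side4.png");t=snap("top","pics/top4.png")
s=robot.read_state();print(s["t"],s["tool_pos"],s["orientation"],s["force"],s["opening"],s["wrist_torque"])
a=cv2.imread("pics/side4.png")
cv2.imwrite("pics/c4.png",cv2.resize(a[190:330,80:240],None,fx=4,fy=4,interpolation=cv2.INTER_CUBIC))
a=cv2.imread("pics/top4.png")
cv2.imwrite("pics/c4t.png",cv2.resize(a[120:270,60:220],None,fx=4,fy=4,interpolation=cv2.INTER_CUBIC))
```

```text
7.7333 [0.42203428 0.24524682 0.07435111] [2.22892370e+00 2.21333532e+00 1.80671386e-03] [-0.36067954  0.36232615 -2.04292791] 0.05584892159438628 [-0.01449382 -0.11469872 -0.06068482]
```

View pics/c4.png

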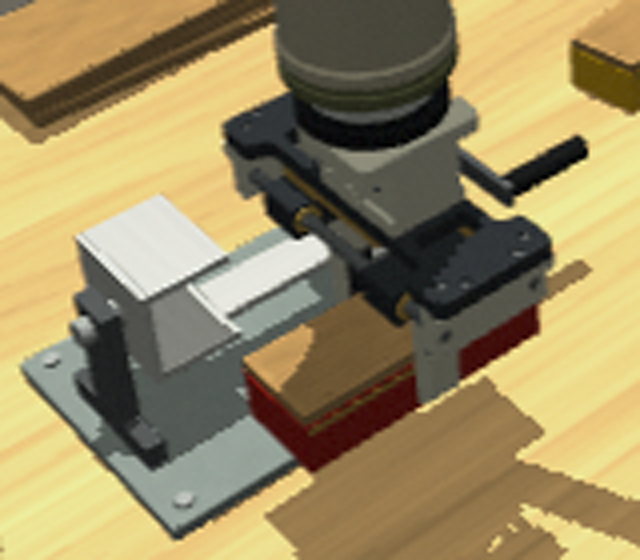

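View pics/c4t.png

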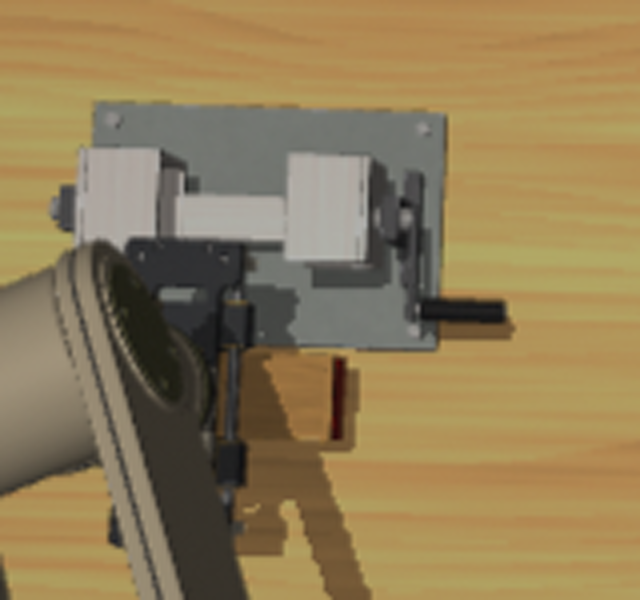

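Request:
drive_tool(increments=[[1, 0.1, 0, -0.04, 0, 0, 0], [1, 0.4, 0, -0.04, 0, 0, 0], [1, 0.8, 0, -0.04, 0, 0, 0], [1, 1.2, 0, -0.04, 0, 0, 0], [1, 1.6, 0, -0.04, 0, 0, 0], [1, 1.9, 0, -0.04, 0, 0, 0], [1, 2.2, 0, -0.04, 0, 0, 0], [1, 2.4, 0, -0.04, 0, 0, 0], [1, 2.6, 0, -0.04, 0, 0, 0], [1, 2.8, 0, -0.04, 0, 0, 0], [1, 3.0, 0, -0.04, 0, 0, 0], [1, 3.0, 0, -0.04, 0, 0, 0]])

```text
t: 8.73
tool_pos: [0.4973, 0.245, 0.0728]
orientation: [2.229, 2.213, 0.001]
force: [0.3, -0.1, -1.9]
opening: 0.0558
```

Run:
```python
from h import *
d=snap("side","pics/side5.png")
s=robot.read_state();print(s["t"],s["tool_pos"],s["orientation"],s["force"],s["opening"],s["wrist_torque"])
a=cv2.imread("pics/side5.png")
cv2.imwrite("pics/c5.png",cv2.resize(a[205:325,80:230],None,fx=5,fy=5,interpolation=cv2.INTER_CUBIC))
```

```text
8.7833 [0.49681735 0.24503567 0.0726809 ] [2.22934696e+00 2.21347113e+00 1.54621113e-04] [-0.25145573 -0.79774834 -2.35254772] 0.05570306488749963 [-0.08990224 -0.06949214 -0.02701813]
```

View pics/c5.png

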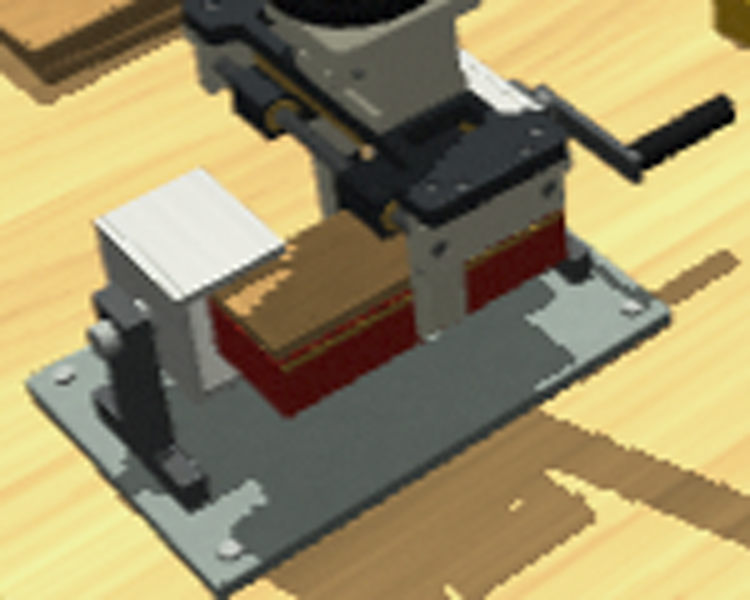

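Request:
drive_tool(increments=[[1, 0.2, 0, 0, 0, 0, 0], [1, 0.5, 0, 0, 0, 0, 0], [1, 0.8, 0, 0, 0, 0, 0], [1, 1.1, 0, 0, 0, 0, 0], [1, 1.4, 0, 0, 0, 0, 0], [1, 1.6, 0, 0, 0, 0, 0], [1, 1.75, 0, 0, 0, 0, 0], [1, 1.82, 0, 0, 0, 0, 0], [1, 1.82, 0, 0, 0, 0, 0], [1, 1.82, 0, -0.08, 0, 0, 0], [1, 1.82, 0, -0.14, 0, 0, 0], [1, 1.82, 0, -0.14, 0, 0, 0]])

```text
t: 9.78
tool_pos: [0.5419, 0.2451, 0.0694]
orientation: [2.229, 2.214, 0.0]
force: [-0.1, -0.3, 0.9]
opening: 0.0562
```

Run:
```python
from h import *
d=snap("side","pics/side6.png")
s=robot.read_state();print(s["t"],s["tool_pos"],s["orientation"],s["force"],s["opening"],s["wrist_torque"])
a=cv2.imread("pics/side6.png")
cv2.imwrite("pics/c6.png",cv2.resize(a[205:325,80:230],None,fx=5,fy=5,interpolation=cv2.INTER_CUBIC))
```

```text
9.8333 [0.54185392 0.24511674 0.06943915] [2.22888327e+00 2.21380326e+00 2.63955362e-04] [-0.92976483 -0.17154686  0.72819487] 0.05607820182431036 [-0.13012223  0.14211034  0.03230542]
```

View pics/c6.png

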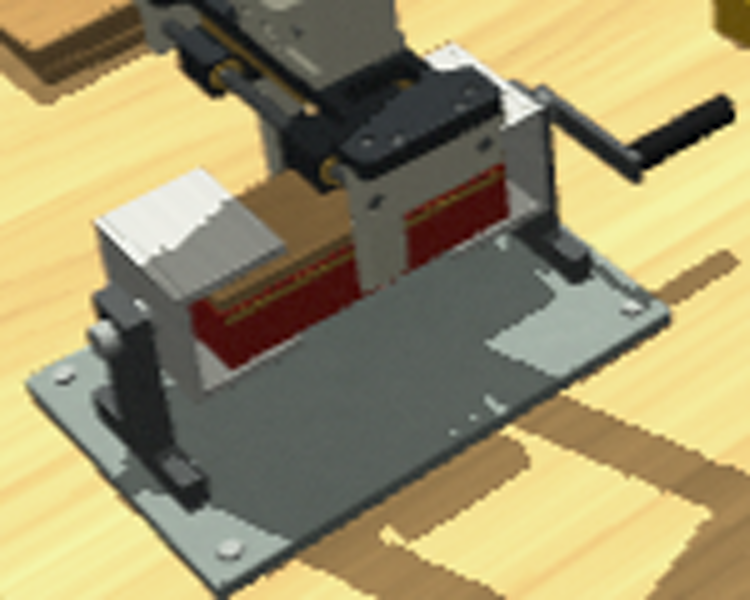

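Contact: the vertical force went from −2 to +0.8 N. The box sits on the cradle floor between the front edges, seen in the crop at (350,270). Release and lift out upwards.

Request:
drive_tool(increments=[[0.6, 0, 0, 0, 0, 0, 0], [0.3, 0, 0, 0, 0, 0, 0], [0, 0, 0, 0, 0, 0, 0], [0, 0, 0, 0, 0, 0, 0], [0, 0, 0, 0, 0, 0, 0], [0, 0, 0, 0, 0, 0, 0], [0, 0, 0, 0, 0, 0, 0], [0, 0, 0, 0.2, 0, 0, 0], [0, 0, 0, 0.6, 0, 0, 0], [0, 0, 0, 1.1, 0, 0, 0], [0, 0, 0, 1.7, 0, 0, 0], [0, 0, 0, 2.4, 0, 0, 0], [0, 0, 0, 3.1, 0, 0, 0], [0, 0, 0, 3.8, 0, 0, 0], [0, 0, 0, 4.5, 0, 0, 0], [0, 0, 0, 5.0, 0, 0, 0], [0, 0, 0, 5.3, 0, 0, 0], [0, 0, 0, 5.4, 0, 0, 0], [0, 0, 0, 5.4, 0, 0, 0]])

```text
t: 11.42
tool_pos: [0.5423, 0.2451, 0.2049]
orientation: [2.229, 2.213, 0.002]
force: [-0.2, 0.1, -0.6]
opening: 0.0929
```

Run:
```python
from h import *
d=snap("side","pics/side7.png")
s=robot.read_state();print(s["t"],s["tool_pos"],s["orientation"],s["force"],s["opening"],s["wrist_torque"])
a=cv2.imread("pics/side7.png")
cv2.imwrite("pics/c7.png",cv2.resize(a[205:325,80:230],None,fx=5,fy=5,interpolation=cv2.INTER_CUBIC))
```

```text
11.4667 [0.54181174 0.2449809  0.20378781] [-2.22901785e+00 -2.21358724e+00  5.59295980e-04] [ 0.11916842 -0.04983473  0.03324072] 0.09268998039607215 [-0.04962896 -0.0620121  -0.02700184]
```

View pics/c7.png

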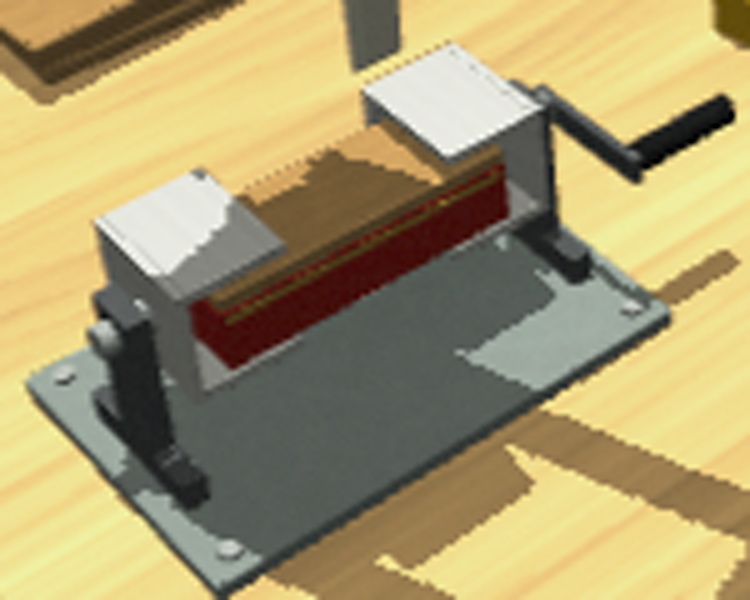

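The box rests in the cradle and the gripper is clear, its finger at crop (372,30). Next, the handle: the two views agree on its middle at about (0.482, 0.090, 0.088).

Request:
drive_tool(increments=[[0.5, -0.1, -0.3, 0, 0, 0, 0], [0.5, -0.3, -0.8, 0, 0, 0, 0], [0.5, -0.6, -1.6, 0, 0, 0, 0], [0.5, -1.0, -2.6, 0, 0, 0, 0], [0.5, -1.4, -3.6, 0, 0, 0, 0], [0.5, -1.8, -4.6, 0, 0, 0, 0], [0.5, -2.1, -5.4, 0, 0, 0, 0], [0.5, -2.3, -5.9, 0, 0, 0, 0], [0.5, -2.4, -6.2, 0, 0, 0, 0], [0.5, -2.4, -6.2, -0.4, 0, 0, 0], [0.5, -2.4, -6.2, -1.0, 0, 0, 0], [0.5, -2.4, -6.2, -1.7, 0, 0, 0], [0.5, -2.4, -6.2, -2.4, 0, 0, 0], [0.5, -2.4, -6.2, -3.1, 0, 0, 0], [0.5, -2.4, -6.2, -3.5, 0, 0, 0], [0.5, -2.4, -6.2, -3.5, 0, 0, 0]])

```text
t: 12.8
tool_pos: [0.4799, 0.0906, 0.1131]
orientation: [-2.226, -2.212, 0.006]
force: [0.2, -0.4, -0.2]
opening: 0.0465
```

Run:
```python
from h import *
d=snap("side","pics/side8.png")
s=robot.read_state();print(s["t"],s["tool_pos"],s["orientation"],s["force"],s["opening"])
a=cv2.imread("pics/side8.png")
cv2.imwrite("pics/c8.png",cv2.resize(a[165:325,80:260],None,fx=4,fy=4,interpolation=cv2.INTER_CUBIC))
```

```text
12.85 [0.48083195 0.09052819 0.11489262] [-2.22682509 -2.21277713  0.00382079] [ 0.57007755 -0.02209855 -0.85227296] 0.04631827503264891
```

View pics/c8.png

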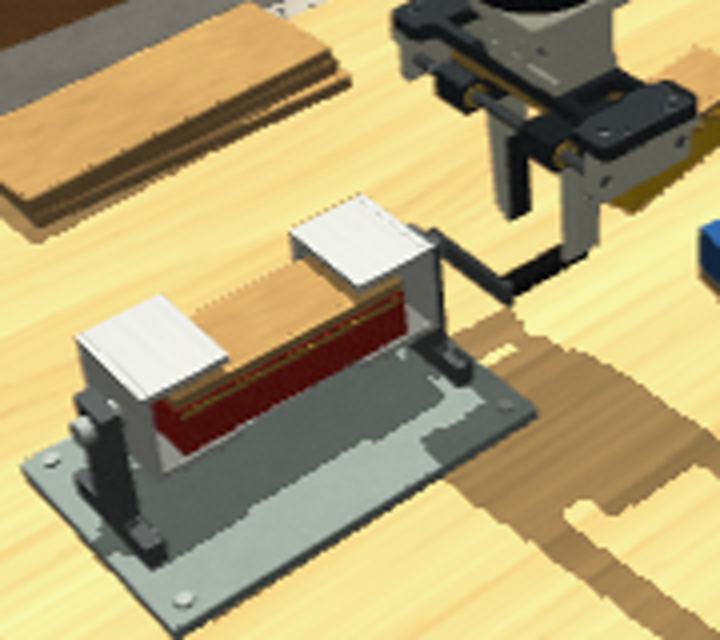

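Request:
drive_tool(increments=[[0.5, 0, 0, -0.3, 0, 0, 0], [0.5, 0, 0, -0.7, 0, 0, 0], [0.5, 0, 0, -1.1, 0, 0, 0], [0.5, 0, 0, -1.5, 0, 0, 0], [0.5, 0, 0, -1.8, 0, 0, 0], [0.5, 0, 0, -1.92, 0, 0, 0], [0.5, 0, 0, -1.92, 0, 0, 0], [0.8, 0, 0, -1.92, 0, 0, 0], [1, 0, 0, -1.92, 0, 0, 0], [1, 0, 0, -1.92, 0, 0, 0], [1, 0, 0, -1.92, 0, 0, 0], [1, 0, 0, -1.92, 0, 0, 0], [1, 0, 0, -1.92, 0, 0, 0]], squeeze=20)

```text
t: 13.93
tool_pos: [0.4818, 0.09, 0.0689]
orientation: [-2.229, -2.214, 0.0]
force: [-3.2, -0.3, 2.6]
opening: 0.015
```

Run:
```python
from h import *
d=snap("side","pics/side9.png")
s=robot.read_state();print(s["t"],s["tool_pos"],s["orientation"],s["force"],s["opening"],s["q"])
# arc rows
n=36
for k in range(1,n+1):
    th=np.pi*(k/n); print([round((.06-.06*np.cos(th))/.025,2),round(-.0008*k/n/.025,2),round(.06*np.sin(th)/.025,2)],end=' ')
```

```text
13.9833 [0.4818035  0.09002982 0.06888796] [-2.22904750e+00 -2.21344996e+00  4.13704697e-04] [-2.43333642 -1.23643157  2.95405896] 0.015308932215044044 [ 8.00613584e-02 -3.94866877e-02  1.94618056e+00  2.46713044e-05
  1.23526338e+00  8.70751726e-02]
[np.float64(0.01), -0.0, np.float64(0.21)] [np.float64(0.04), -0.0, np.float64(0.42)] [np.float64(0.08), -0.0, np.float64(0.62)] [np.float64(0.14), -0.0, np.float64(0.82)] [np.float64(0.22), -0.0, np.float64(1.01)] [np.float64(0.32), -0.01, np.float64(1.2)] [np.float64(0.43), -0.01, np.float64(1.38)] [np.float64(0.56), -0.01, np.float64(1.54)] [np.float64(0.7), -0.01, np.float64(1.7)] [np.float64(0.86), -0.01, np.float64(1.84)] [np.float64(1.02), -0.01, np.float64(1.97)] [np.float64(1.2), -0.01, np.float64(2.08)] [np.float64(1.39), -0.01, np.float64(2.18)] [np.float64(1.58), -0.01, np.float64(2.26)] [np.float64(1.78), -0.01, np.float64(2.32)] [np.float64(1.98), -0.01, np.float64(2.36)] [np.float64(2.19), -0.02, np.float64(2.39)] [np.float64(2.4), -0.02, np.float64(2.4)] [np.float64(2.61), -0.02, np.float64(2.39)] [np.float64(2.82), -0.02, np.float64(2.36)] [np.float64(3.02), -0.02, np.float64(2.32)] [np.float64(3.22), -0.02, np.float64(2.26)] [np.float64(3.41), -0.02, np.float64(2.18)] [np.float64(3.6), -0.02, np.float64(2.08)] [np.float64(3.78), -0.02, np.float64(1.97)] [np.float64(3.94), -0.02, np.float64(1.84)] [np.float64(4.1), -0.02, np.float64(1.7)] [np.float64(4.24), -0.02, np.float64(1.54)] [np.float64(4.37), -0.03, np.float64(1.38)] [np.float64(4.48), -0.03, np.float64(1.2)] [np.float64(4.58), -0.03, np.float64(1.01)] [np.float64(4.66), -0.03, np.float64(0.82)] [np.float64(4.72), -0.03, np.float64(0.62)] [np.float64(4.76), -0.03, np.float64(0.42)] [np.float64(4.79), -0.03, np.float64(0.21)] [np.float64(4.8), -0.03, np.float64(0.0)]
```

Pinched at a 15 mm opening on the 16 mm sleeve, with small forces. First half of the arc, up to 90°.

Request:
drive_tool(increments=[[1, 0.0, 0, 0.1, 0, 0, 0], [1, 0.01, 0, 0.25, 0, 0, 0], [1, 0.04, 0, 0.42, 0, 0, 0], [1, 0.08, 0, 0.62, 0, 0, 0], [1, 0.14, 0, 0.82, 0, 0, 0], [1, 0.22, 0, 1.01, 0, 0, 0], [1, 0.32, 0, 1.2, 0, 0, 0], [1, 0.43, 0, 1.38, 0, 0, 0], [1, 0.56, 0, 1.54, 0, 0, 0], [1, 0.7, 0, 1.7, 0, 0, 0], [1, 0.86, 0, 1.84, 0, 0, 0], [1, 1.02, -0.01, 1.97, 0, 0, 0], [1, 1.2, -0.01, 2.08, 0, 0, 0], [1, 1.39, -0.01, 2.18, 0, 0, 0], [1, 1.58, -0.01, 2.26, 0, 0, 0], [1, 1.78, -0.01, 2.32, 0, 0, 0], [1, 1.98, -0.01, 2.36, 0, 0, 0], [1, 2.19, -0.02, 2.39, 0, 0, 0], [1, 2.4, -0.02, 2.4, 0, 0, 0], [1, 2.4, -0.02, 2.4, 0, 0, 0]])

```text
t: 15.65
tool_pos: [0.5435, 0.0897, 0.1289]
orientation: [2.229, 2.213, 0.003]
force: [1.9, 2.5, 2.6]
opening: 0.0152
```

Run:
```python
from h import *
d=snap("side","pics/side10.png")
s=robot.read_state();print(s["t"],s["tool_pos"],s["orientation"],s["force"],s["opening"],s["q"])
a=cv2.imread("pics/side10.png")
cv2.imwrite("pics/c10.png",cv2.resize(a[165:325,80:260],None,fx=4,fy=4,interpolation=cv2.INTER_CUBIC))
```

```text
15.7 [0.54330562 0.08967861 0.12890266] [2.22841569 2.21276413 0.00269241] [1.62189012 1.54135288 2.25140269] 0.01552541250860779 [7.03180288e-02 5.59772882e-02 1.73364096e+00 2.28854039e-04
 1.34990287e+00 7.73164676e-02]
```

View pics/c10.png

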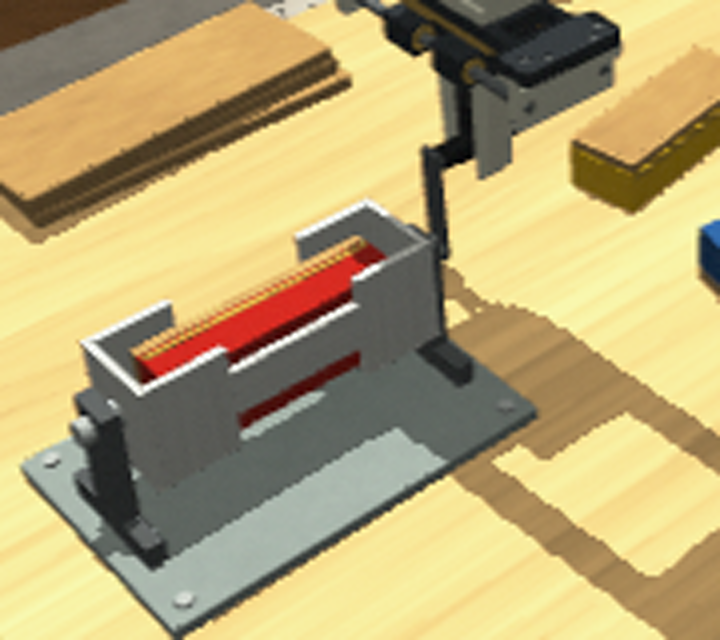

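At 90° the box stands on its side in the cradle, closed. Its gold trim and base edge are at crop (250,300) and the forces are small. Second half:

Request:
drive_tool(increments=[[1, 0.1, 0, 0.0, 0, 0, 0], [1, 0.25, 0, -0.01, 0, 0, 0], [1, 0.42, 0, -0.04, 0, 0, 0], [1, 0.62, 0, -0.08, 0, 0, 0], [1, 0.82, 0, -0.14, 0, 0, 0], [1, 1.01, 0, -0.22, 0, 0, 0], [1, 1.2, 0, -0.32, 0, 0, 0], [1, 1.38, 0, -0.43, 0, 0, 0], [1, 1.54, 0, -0.56, 0, 0, 0], [1, 1.7, -0.01, -0.7, 0, 0, 0], [1, 1.84, -0.01, -0.86, 0, 0, 0], [1, 1.97, -0.01, -1.02, 0, 0, 0], [1, 2.08, -0.01, -1.2, 0, 0, 0], [1, 2.18, -0.01, -1.39, 0, 0, 0], [1, 2.26, -0.01, -1.58, 0, 0, 0], [1, 2.32, -0.01, -1.78, 0, 0, 0], [1, 2.36, -0.01, -1.98, 0, 0, 0], [1, 2.39, -0.01, -2.19, 0, 0, 0], [1, 2.4, -0.01, -2.4, 0, 0, 0], [1, 2.4, -0.01, -2.44, 0, 0, 0]])

```text
t: 17.37
tool_pos: [0.6019, 0.0894, 0.0678]
orientation: [-2.229, -2.214, 0.0]
force: [-7.4, 4.1, 14.1]
opening: 0.0152
```

Run:
```python
from h import *
d=snap("side","pics/side11.png")
s=robot.read_state();print(s["t"],s["tool_pos"],s["orientation"],s["force"],s["opening"],s["q"])
a=cv2.imread("pics/side11.png")
cv2.imwrite("pics/c11.png",cv2.resize(a[165:325,80:260],None,fx=4,fy=4,interpolation=cv2.INTER_CUBIC))
```

```text
17.4167 [0.60182665 0.08932299 0.06789212] [-2.22891803e+00 -2.21354611e+00  4.36171043e-04] [-5.04820386  4.067591    7.03446722] 0.015418082512409741 [6.30759460e-02 2.70436136e-01 1.61223529e+00 2.71160925e-05
 1.25931282e+00 6.99880488e-02]
```

View pics/c11.png

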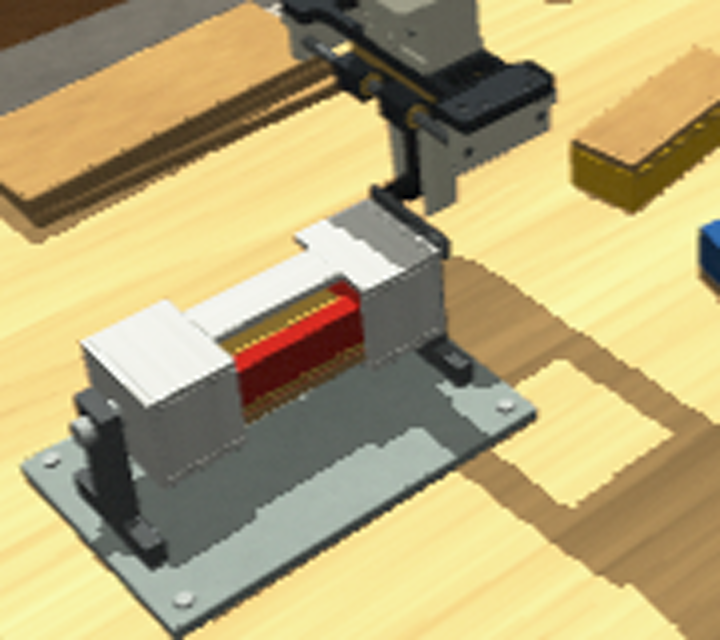

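The cradle is against its stop: 7 N up on the tool at z 0.068. The red lid is on top. Release and back off upward.

Request:
drive_tool(increments=[[0.8, 0, 0, 0.04, 0, 0, 0], [0.5, 0, 0, 0.04, 0, 0, 0], [0.5, 0, 0, 0.04, 0, 0, 0], [0.5, 0, 0, 0.04, 0, 0, 0], [0.5, 0, 0, 0.04, 0, 0, 0], [0.5, 0, 0, 0.2, 0, 0, 0], [0.5, 0, 0, 0.6, 0, 0, 0], [0.5, 0, 0, 1.2, 0, 0, 0], [0.5, 0, 0, 1.9, 0, 0, 0], [0.5, 0, 0, 2.6, 0, 0, 0], [0.5, 0, -0.2, 3.3, 0, 0, 0], [0.5, 0, -0.8, 4.0, 0, 0, 0], [0.5, 0, -1.6, 4.6, 0, 0, 0], [0.5, 0, -2.6, 5.2, 0, 0, 0], [0.5, 0, -3.6, 5.6, 0, 0, 0], [0.5, 0, -4.6, 6.0, 0, 0, 0], [0.5, 0, -5.4, 6.0, 0, 0, 0], [0.5, 0, -5.8, 6.0, 0, 0, 0], [0.5, 0, -6.0, 6.0, 0, 0, 0], [0.5, 0, -6.0, 6.0, 0, 0, 0]])

```text
t: 19.08
tool_pos: [0.6018, -0.0613, 0.2176]
orientation: [-2.23, -2.212, 0.0]
force: [-0.2, 1.1, 0.7]
opening: 0.0466
```

Run:
```python
from h import *
d=snap("side","pics/side12.png");t=snap("top","pics/top12.png")
s=robot.read_state();print(s["t"],s["tool_pos"],s["orientation"],s["force"],s["opening"])
a=cv2.imread("pics/side12.png")
cv2.imwrite("pics/c12.png",cv2.resize(a[205:325,80:230],None,fx=5,fy=5,interpolation=cv2.INTER_CUBIC))
```

```text
19.1833 [ 0.60174075 -0.05984681  0.21723888] [-2.22815871e+00 -2.21329270e+00  2.25008101e-04] [0.03953282 0.17761358 0.00298711] 0.04663736932965454
```

View pics/c12.png

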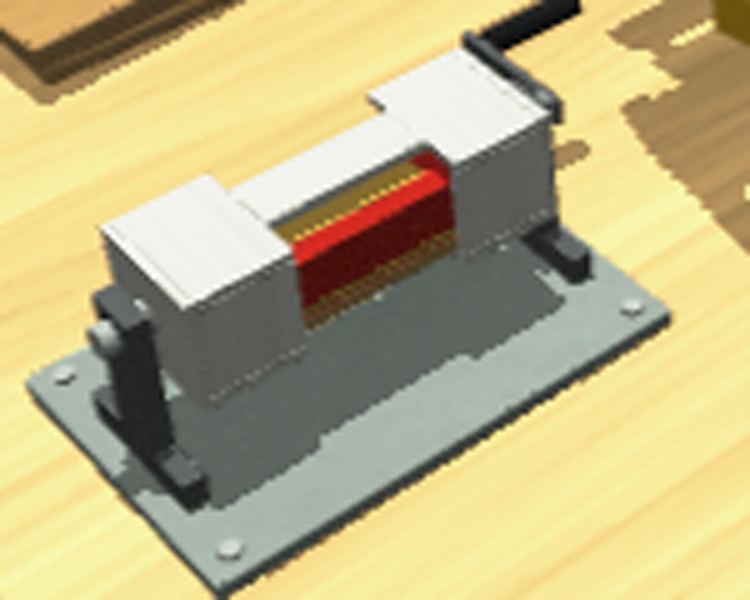

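View pics/top12.png

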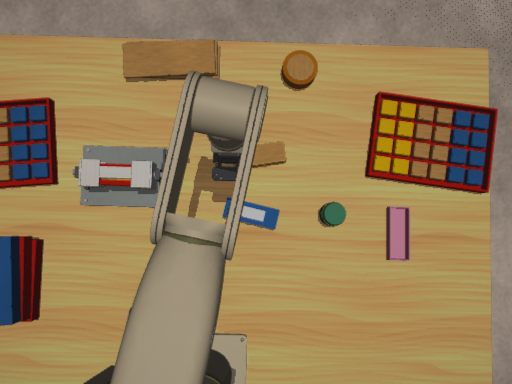

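Run:
```python
from h import *
d=dict(np.load("pics/side12.npz"))
def T(m,x=(.543,.2443,-.007)): c,s=np.cos(x[2]),np.sin(x[2]);return np.array([x[0]+c*m[0]-s*m[1],x[1]+s*m[0]+c*m[1],m[2]])
for dth in (0,-.05,-.1):
  th=np.pi+dth
  print(dth,[np.round((proj(d,T((-.06*np.cos(th),y,.088+.06*np.sin(th))))+.5-[80,205])*5,0) for y in(-.127,-.183)])
a=cv2.imread("pics/side12.png")
cv2.imwrite("pics/c13.png",cv2.resize(a[190:270,120:220],None,fx=7,fy=7,interpolation=cv2.INTER_CUBIC))
```

```text
0 [array([490.,  46.]), array([579.,   2.])]
-0.05 [array([490.,  41.]), array([579.,  -3.])]
-0.1 [array([490.,  37.]), array([579.,  -7.])]
```

View pics/c13.png

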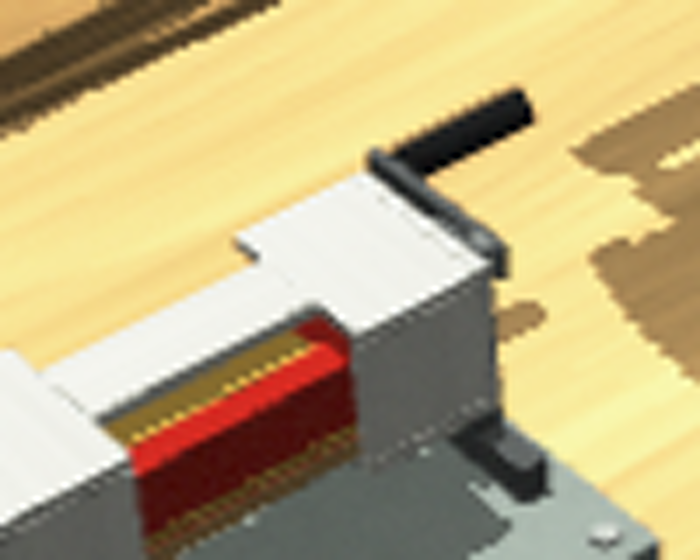

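The handle tip projects to within a pixel of the full half-turn position, expected (579,2) against seen (575,1.5). The lid is on top, with gold rim and brown plinth directly beneath it. Handing in.

```bash
python3 -c "
from plant import robot
print(robot.close_job())"
```

```text
the job is handed in; nothing more can be done
None
```

The red box is in the cradle with its red lid on top and still closed, and the job is handed in at about 19 s of the 58 s allowed.

I gripped lid and base together across the 56 mm side and slid them in from the open front. I set them down on first contact and released. Then I pinched the handle and turned it over to the far stop.

**Last checks:**
- **Turn:** about 14 N briefly, then 7 N, pressed up on the tool at the end stop. The handle tip is within a pixel of where a full half turn should leave it in the side view.
- **Box:** the side view shows the red lid uppermost, with its gold trim and the brown base showing right below the rim.
- **Bystanders:** I saw no change in the blue box or caddy. The arm hides part of the yellow box in the last top view, so I could not see all of it there.
- **Gripper:** about 15 cm from the stand, reading about zero force.

**One disagreement:** the two cameras differed by up to 7 mm on single corners, beyond the stated 2 mm. The fitted poses worked anyway: the box went in without touching, and the gripper met the handle where predicted. No check failed.

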